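Seat a lens barrel in a sprung V-block and hold it pressed

TASK

Take the blue-banded lens barrel out of the storage tray with a light grip (below about 50 N), lay it lengthwise and roughly centred in the sprung V-block so that it bears on both sloping faces, and press it gently straight down until the block has sunk about 8 mm and its pointer stands in the green band, never down to its stop. Finish while still gripping the barrel and holding it pressed there: do not let go. Leave the tray's red-banded barrel and everything else on the bench where it is.

Things in the scene. Friction and masses are not known exactly. Their poses are not given: they have to be found in the camera images.
- lens_center (a point): Centre of the lens barrel to be used: a plain aluminium cylinder, diameter 32 mm, length 110 mm, 100 to 200 g, with a 22 mm wide BLUE band round its middle and glass at both ends. It lies level; x is the barrel's axis (either end may go either way). At the start its axis is 34 mm above the bench.
- lens: The same lens barrel; origin at its centre, x along its axis.
- other: The second lens barrel, same size but with a RED band, in the tray's other place (104 mm beside the first, parallel to it); to be left there. Origin at its centre, x along its axis.
- tray: Fixed grey storage tray, 150 mm (x) by 215 mm (y), base 6 mm thick, origin at the centre of its underside. Each barrel lies along the tray's x at y = +52 or -52 mm, shifted up to 6 mm along x, on two low black foam saddles (top 24 mm above the bench) at x = +-40 mm, each 22 mm wide, 30 mm across; between them, 58 mm are free for the fingers.
- v_seat (a point): Centre of a barrel seated in the V-block; x along the V, z up; moves with the block. At rest 84 mm above the bench. The V (faces at 45 degrees) is two V-shaped brass-faced supports, each 24 mm long in x, centred at x = +-40 mm, 53 mm wide in y, tops 3 mm below this point; the 56 mm between them are free for fingers on the barrel's middle, down to a plate 40 mm below this point.
- float (a joint): Sideways shift (along v_seat's y) of the float that carries the V-block, in m: 0 centred, at most 0.005 either way, softly sprung (0.4 N per mm), so that the block centres itself under a barrel laid in a millimetre or two off.
- cradle (a joint): How far the sprung V-block has sunk, in m: 0 at rest (up), 0.016 at its stop. It starts to move at about 2.4 N, then takes 0.8 N per mm: about 9 N in all for 8 mm, 1 to 2 N of it the barrel's weight, which alone does not sink it. A red pointer on the block stands in a green band on the station's white post when it has sunk 5 to 11 mm.
- station: Fixed grey base plate of the sprung V-block, 170 mm (x) by 130 mm (y), 12 mm thick, origin at the centre of its underside, axes parallel to v_seat's; a white scale post 12 by 8 mm, its top 67 mm above the bench, stands at x = 66 mm, y = 56 mm.
- oil: Bystander: amber oil bottle, diameter 36 mm, 75 mm high, origin under it.
- eyepiece: Bystander: black eyepiece standing upright, diameter 38 mm, 52 mm high, origin under it.
- dish: Bystander: closed clear culture dish, diameter 92 mm, 14 mm high, origin under it.
- slidebox: Bystander: blue slide box, 90 by 170 by 32 mm, origin under it.
- brush: Bystander: small lens brush, 170 mm long, lying along its x.
- tissue: Bystander: cardboard box of lens paper, 70 by 120 by 45 mm, origin under it.
- objective: Bystander: brass objective standing upright, diameter 32 mm, 48 mm high, origin under it.

How it is judged:
By the outcome, as a careful person would: the job done as asked, in the order asked, and still so for the second after the job is handed in, while the arm keeps its last pose, push and grip.
It also fails if it takes over 48 s, if anything falls off the work surface, if the arm or the gripper's body presses on something with over 40 N, if the wrist force passes 120 N, or if a joint passes its speed limit or range.

ROBOT

A 6-joint arm with a two-finger parallel gripper is mounted at the origin on the work surface. World frame = base frame: x ahead of the robot, y to its left, z up, the work surface at z = 0. Lengths are in m, angles in rad, forces in N, time in s.
With the tool pointing down it reaches from about 0.35 to 0.975 m from the base axis. Payload 4.9 kg.
Tool frame: the origin (TCP) lies midway between the tips of the shut fingers; the grasp point (between the pads) lies 19 mm behind it; x points along the fingers, y is the direction in which the jaws open and shut, and the axes are right-handed (so a half turn about x gives the same grasp; the last joint's range is limited). The gripper opens to 85 mm and grips with 20 to 120 N. Pads are 22 mm wide; open, the fingers measure 114 mm over their backs; the gripper's body (76 mm by 85 mm) begins 54 mm behind the grasp point. The pads swing forward as they close: fully open they stand 13 mm farther back than shut.
Start: joints at [-0.119, 0.053, 1.613, -0, 1.476, -0.119], TCP at [0.625, 0, 0.231] pointing down, gripper open.
Joint ranges: [-3.01, 3.01], [-1.01, 2.22], [0.06, 2.58], [-1.02, 4.17], [0.09, 2.62], [-3.14, 3.14]. Speed limits (rad/s): [2.57, 2.57, 3.14, 3.14, 3.14, 3.14].

INTERFACE

Orientations are given as a rotation vector (axis times angle).
In Python, from station import ctrl gives the robot as it stands.
- The arm moves only by the shell command python3 -m handwheel 'ROWS' [FORCE]. ROWS is JSON, a list of rows, each a list of 3 entries, a list of its own where there are three numbers: the finger opening in m, from 0 to 0.0854, then the shift along the tool's x, y, z in m, then the turn, a rotation vector about the tool's x, y, z in degrees. In form: [[claw, [dx, dy, dz], [ax, ay, az]], ...]. A call has 1 to 10 rows; each row shifts and turns the commanded pose from where the row before left it, along the tool's axes as they then stand; what a row does not reach is not made up. A row lasts 1/12 s, in which the tool goes at most 41.7 mm and 7.16 degrees, less where a joint would pass 70% of its speed; a pose out of reach is approached as far as the arm can. A call with a gripper value outside its range is refused whole. The fingers move at their own pace and stop on an object; FORCE is the grip in N (left out, the last holds). Time passes only in rows, so rows that do not move let the fingers close. It gives the time, the measured TCP pose, the force and the opening at its end, in the units of the state.
- ctrl.get_obs(): the state, without advancing time (a new reading comes with each control period).
- ctrl.get_image(name): name is "scene" or "side" or "wrist"; returns the picture (480x640x3 uint8, red, green, blue); there is no depth.
- ctrl.camera_params(name): a dict with "vertical_fov" (degrees; the focal length in pixels is half the picture's height over the tangent of half this angle, whatever the lens; pixels are square), "cx", "cy" (the principal point, pixels), "rvec" (rotation vector, rad) and "tvec" (3), from world to camera coordinates, as OpenCV has them; the wrist camera has in their place "T_tool_cam" (4x4, takes a point from camera to tool coordinates, whose origin is the TCP and whose axes are the tool frame's). Camera axes: x right, y down, z forward; pixel columns grow to the right and rows downward; lengths in m; the calibration is good to about 2 mm. A picture is of the moment at which its call begins: read the wrist's pose just before it. camera_params takes no time and is no camera call.
- ctrl.finish_job(): hands the job in, once; it reports no verdict.
Trained networks look in the newest picture that a camera, given by its name, has taken for a name from the list of things; names that differ only in an ending like _2 or _b are one class to them, and where a whole thing is asked for, a point or a joint stands for the part that bears it (a point fixed in the world has none). Each returns a list of dicts, best first, with "score" (0 to 1); they miss things now and then, are a little off and sometimes report something else, mostly with a low value. They report only what shows in the picture. A call takes as long as a camera call.
- ctrl.look_for(thing, camera): "box" ([centre column, centre row, width, height] in pixels, round what is visible of it).
- ctrl.silhouettes(thing, camera): "mask" (480x640 bool, what is visible of it) and "box" ([centre column, centre row, width, height] in pixels, round what is visible of it).
- ctrl.tip_of(thing, camera): "centre" ([row, column] in pixels: a listed point, or the origin of a listed thing).
The state is a dict: "t": time; "q": joint angles; "dq": joint speeds; "effort": joint torques, N m; "tool_pos": TCP position; "tool_rot": TCP orientation; "contact_force": force on the tool from outside, world axes, zero at the start; "wrist_torque": the same for the moment, N m; "opening": finger opening in m.
Only numpy, scipy, OpenCV 4.12 (cv2) and the standard library are available. Lean on these libraries where they do the work, as an engineer would, in place of code of your own. Each camera call takes 0.05 s, during which the arm holds its last target.

## Working session

There is one attempt and no reset: what is moved stays moved. The work goes in short steps, Python scripts to look and compute and a shell command to move; the robot and the scene stay as the last step left them, time stands still between calls to the robot, and variables do not carry over. Pictures are saved under pics/ and viewed, and the job is handed in when it is done.

```bash
ls; mkdir -p pics; python3 - <<'E'
from station import ctrl
import cv2
print(ctrl.get_obs())
for n in ("scene","side","wrist"):
    cv2.imwrite(f"pics/a_{n}.png",ctrl.get_image(n)[:,:,::-1])
    print(n,ctrl.camera_params(n))
E
```

```text
pics
{'t': 0.0, 'q': array([-1.18973347e-01,  5.33277273e-02,  1.61431574e+00,  2.29934075e-06,
        1.47599310e+00, -1.18997344e-01]), 'dq': array([-0.00057163, -0.00050844,  0.00016816, -0.00010569, -0.00020414,
        0.00188572]), 'effort': array([ 2.70554956e-04, -3.93670499e+01, -3.70175600e+01, -1.62778279e-04,
        6.93513779e-03, -6.06393527e-06]), 'tool_pos': array([6.24369804e-01, 9.30510724e-05, 2.30068092e-01]), 'tool_rot': array([ 1.20840233,  1.21088539, -1.21056043]), 'contact_force': array([0.03142768, 0.03460451, 0.46491631]), 'wrist_torque': array([ 0.01077522,  0.00519023, -0.00017158]), 'opening': 0.08558196297196988}
scene {'vertical_fov': 51.36616610266786, 'cx': 324.6148233920447, 'cy': 232.0807450545063, 'rvec': array([ 1.13016394,  2.26587964, -1.11921612]), 'tvec': array([ 0.31849598, -0.193483  ,  1.54303792])}
side {'vertical_fov': 47.124434621858356, 'cx': 309.756079915279, 'cy': 248.94977128113058, 'rvec': array([ 2.33444086, -0.64130605,  0.25425123]), 'tvec': array([-0.4757427 ,  0.26124511,  1.52293708])}
wrist {'vertical_fov': 68.49422967913762, 'cx': 314.5262125500461, 'cy': 245.3990627019548, 'T_tool_cam': array([[ 1.41552608e-04, -2.97855891e-01,  9.54610836e-01,
        -1.42387417e-01],
       [ 9.99999648e-01,  8.31360237e-04,  1.11116470e-04,
        -8.39139743e-04],
       [-8.26722186e-04,  9.54610485e-01,  2.97855904e-01,
        -7.56600717e-02],
       [ 0.00000000e+00,  0.00000000e+00,  0.00000000e+00,
         1.00000000e+00]])}
```

View pics/a_scene.png

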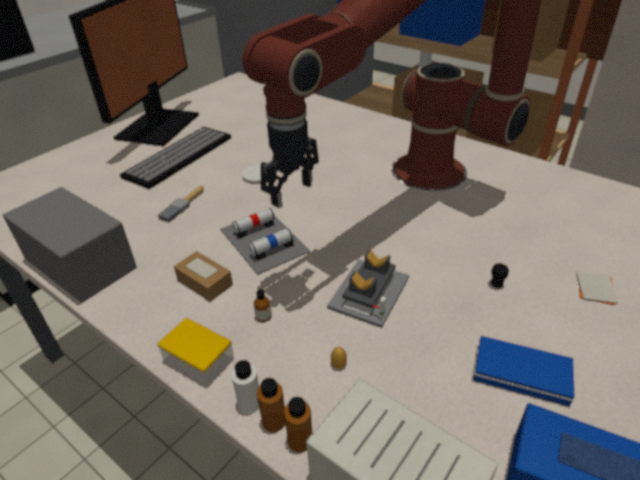

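View pics/a_side.png

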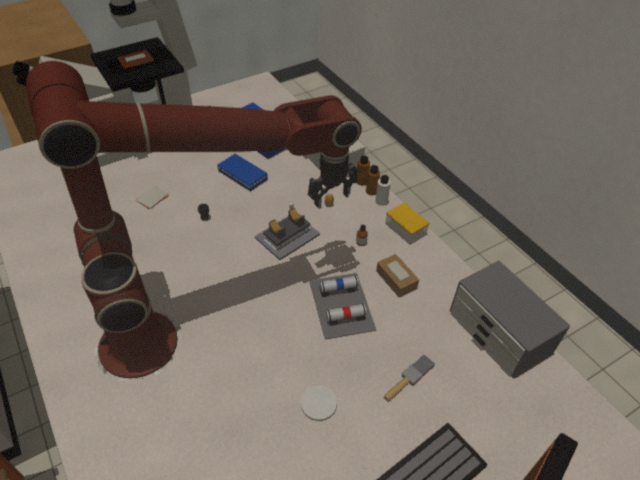

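View pics/a_wrist.png

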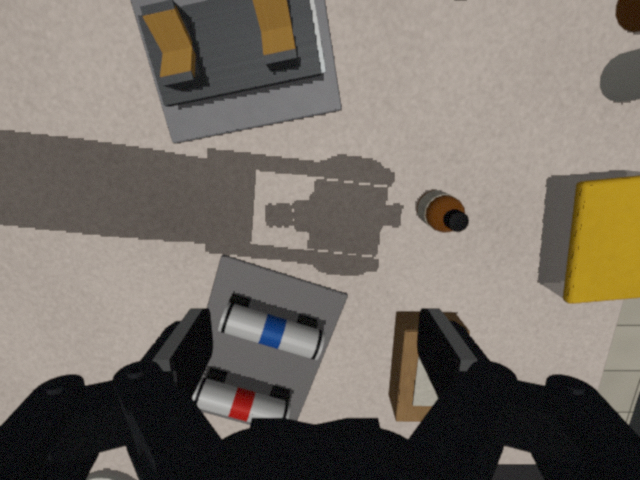

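The pictures show the blue barrel at scene (272,242), side (340,285) and wrist (272,332), with the red one beside it. The V-block is at scene (370,283), side (288,232) and wrist (225,40). The oil bottle stands near both. Next I'll triangulate.

```bash
cat > h.py <<'E'
from station import ctrl
import numpy as np, cv2
from scipy.spatial.transform import Rotation as R
from scipy.optimize import least_squares
def cam(n,obs=None):
    p=ctrl.camera_params(n); f=240/np.tan(np.radians(p['vertical_fov']/2))
    K=np.array([[f,0,p['cx']],[0,f,p['cy']],[0,0,1]])
    if 'rvec' in p: Rm=R.from_rotvec(p['rvec']).as_matrix(); t=np.array(p['tvec'])
    else:
        obs=obs or ctrl.get_obs()
        T=np.eye(4);T[:3,:3]=R.from_rotvec(obs['tool_rot']).as_matrix();T[:3,3]=obs['tool_pos']
        T=np.linalg.inv(T@p['T_tool_cam']); Rm=T[:3,:3];t=T[:3,3]
    return K,Rm,t
def proj(c,X):
    K,Rm,t=c; x=(np.atleast_2d(X)@Rm.T+t)@K.T; return x[:,:2]/x[:,2:]
def tri(cs,uv):
    A=[]
    for (K,Rm,t),(u,v) in zip(cs,uv):
        P=K@np.c_[Rm,t]; A+=[u*P[2]-P[0],v*P[2]-P[1]]
        A[-1]=A[-1]/K[0,0];A[-2]=A[-2]/K[0,0]
    X=np.linalg.svd(np.array(A))[2][-1]; X=X[:3]/X[3]
    r=least_squares(lambda X:np.concatenate([proj(c,X)[0]-q for c,q in zip(cs,uv)]),X)
    return r.x,r.fun.reshape(-1,2)
def onz(c,uv,z):
    K,Rm,t=c; d=Rm.T@np.linalg.inv(K)@np.array([*uv,1]); o=-Rm.T@t
    return o+d*(z-o[2])/d[2]
E
python3 - <<'E'
from h import *
np.set_printoptions(precision=4,suppress=True)
cs={n:cam(n) for n in("scene","side","wrist")}
for th in ("lens_center","other","v_seat","tray","station"):
    uv=[];cc=[]
    for n in cs:
        r=ctrl.tip_of(th,n)
        print(th,n,[(np.round(d['centre'],1).tolist(),round(d['score'],2)) for d in r[:3]])
        if r: uv.append(np.array(r[0]['centre'])[::-1]);cc.append(cs[n])
    if len(cc)>1:
        X,e=tri(cc,uv);print('  ->',X,np.round(e,1).tolist())
print(ctrl.get_obs()['t'])
for th in("lens","other","station","tray","v_seat"):
    for n in cs:
        r=ctrl.silhouettes(th,n)
        if r: np.save(f"pics/m_{th}_{n}.npy",r[0]['mask']);print(th,n,r[0]['box'],r[0]['score'])
E
```

```text
lens_center scene [([240.4, 273.3], 0.72), ([262.6, 367.3], 0.58)]
lens_center side [([286.0, 341.8], 0.62)]
lens_center wrist [([327.7, 271.2], 0.84)]
  -> [ 0.5754 -0.1273  0.0285] [[-2.8, 1.5], [-3.7, -1.1], [-0.2, 0.4]]
other scene [([219.3, 253.1], 0.59), ([239.9, 272.2], 0.29), ([238.7, 261.2], 0.2)]
other side [([312.2, 346.5], 0.81)]
other wrist [([406.5, 240.4], 0.84)]
  -> [ 0.5372 -0.226   0.0357] [[-0.9, -1.1], [-0.7, 0.2], [0.2, -0.4]]
v_seat scene [([267.2, 369.1], 0.79)]
v_seat side [([218.9, 284.0], 0.76)]
v_seat wrist [([30.8, 218.5], 0.89), ([352.8, 418.2], 0.62), ([55.0, 244.0], 0.38)]
  -> [0.5524 0.1495 0.0767] [[1.1, -0.4], [1.2, 0.5], [0.1, 0.0]]
tray scene [([235.2, 264.1], 0.96)]
tray side [([307.0, 340.7], 0.82)]
tray wrist [([348.7, 258.5], 0.69)]
  -> [ 0.5533 -0.1751 -0.0006] [[-0.5, 4.2], [-0.6, -1.9], [-1.3, 1.5]]
station scene [([291.2, 371.1], 0.71)]
station side [([234.0, 287.6], 0.68), ([215.7, 284.8], 0.36)]
station wrist [([54.6, 244.2], 0.86)]
  -> [0.5567 0.1488 0.0042] [[-3.3, 0.5], [-0.5, 0.8], [-0.7, -1.0]]
0.9
lens scene [271.8, 242.4, 42.5, 26.8] 0.84
lens side [339.4, 285.8, 40.5, 17.2] 0.59
lens wrist [270.4, 331.7, 107.9, 59.2] 0.62
other scene [255.6, 222.3, 40.8, 26.2] 0.83
other side [346.1, 311.6, 40.9, 18.6] 0.83
other wrist [241.3, 400.1, 97.2, 43.2] 0.82
station scene [368.7, 289.9, 82.4, 81.1] 0.88
station side [284.5, 229.6, 64.0, 54.8] 0.85
station wrist [238.4, 72.8, 209.0, 145.6] 0.59
tray scene [263.9, 245.6, 87.1, 61.9] 0.85
tray side [343.0, 306.2, 65.4, 63.7] 0.95
tray wrist [274.9, 339.6, 149.1, 173.5] 0.76
v_seat scene [366.6, 279.4, 54.4, 58.5] 0.71
v_seat side [286.2, 224.9, 43.4, 38.1] 0.71
v_seat wrist [231.4, 52.5, 180.9, 105.0] 0.9
```

```bash
python3 - <<'E'
from h import *
np.set_printoptions(precision=4,suppress=True)
o=ctrl.get_obs();print(R.from_rotvec(o['tool_rot']).as_matrix())
cs={n:cam(n) for n in("scene","side","wrist")}
# fit box outlines: minAreaRect of mask on ground plane
for th,z in(("lens",.034),("other",.034),("tray",.006),("station",.012)):
  for n in cs:
    try:m=np.load(f"pics/m_{th}_{n}.npy")
    except Exception: continue
    ys,xs=np.nonzero(m); pts=np.array([onz(cs[n],(a,b),z)[:2] for a,b in zip(xs[::3],ys[::3])])
    (c,s,a)=cv2.minAreaRect((pts*1000).astype(np.float32))
    w,v=np.linalg.eigh(np.cov(pts.T)); print(th,n,'rect',np.round(c,1),np.round(s,1),round(a,1),'pca',np.degrees(np.arctan2(v[1,1],v[0,1])).round(1))
E
```

```text
[[-0.  1. -0.]
 [-0. -0. -1.]
 [-1. -0.  0.]]
lens scene rect [ 578.3 -123.2] [ 47.7 120. ] 71.0 pca 164.1
lens side rect [ 578.2 -126.5] [ 38.6 114. ] 71.2 pca 161.4
lens wrist rect [ 578.8 -129.1] [ 39.1 116.1] 70.5 pca 160.8
other scene rect [ 538. -219.] [ 53.6 119.3] 70.4 pca 164.9
other side rect [ 539.2 -222.9] [ 39.1 112.1] 71.9 pca 161.3
other wrist rect [ 538.3 -225.3] [ 45.  114.5] 71.6 pca 166.6
tray scene rect [ 560.2 -169. ] [220.4 154.5] 71.5 pca 83.4
tray side rect [ 554.8 -175.9] [216.1 148.8] 71.2 pca 76.2
tray wrist rect [ 557.1 -174.7] [216.5 150.1] 71.0 pca 84.3
station scene rect [540.8 151. ] [219.6 136.4] 9.7 pca -163.5
station side rect [557.1 164.4] [193.7 175. ] 11.0 pca -153.3
station wrist rect [555.6 143.6] [169.5 124.8] 10.4 pca -179.1
```

```bash
python3 - <<'E'
import cv2
a=cv2.imread('pics/a_scene.png')[200:340,210:430];cv2.imwrite('pics/b1.png',cv2.resize(a,None,fx=3.6,fy=3.6,interpolation=cv2.INTER_CUBIC))
a=cv2.imread('pics/a_side.png')[180:350,240:400];cv2.imwrite('pics/b2.png',cv2.resize(a,None,fx=3.5,fy=3.5,interpolation=cv2.INTER_CUBIC))
E
```

```text
(no output)
```

View pics/b1.png

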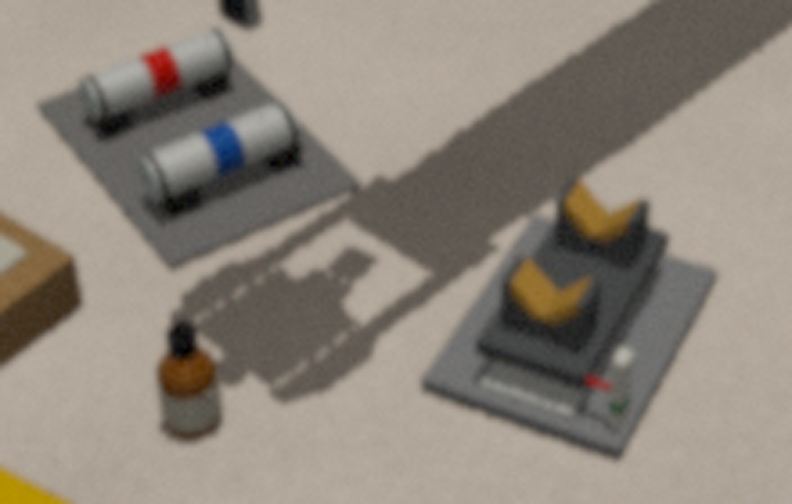

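View pics/b2.png

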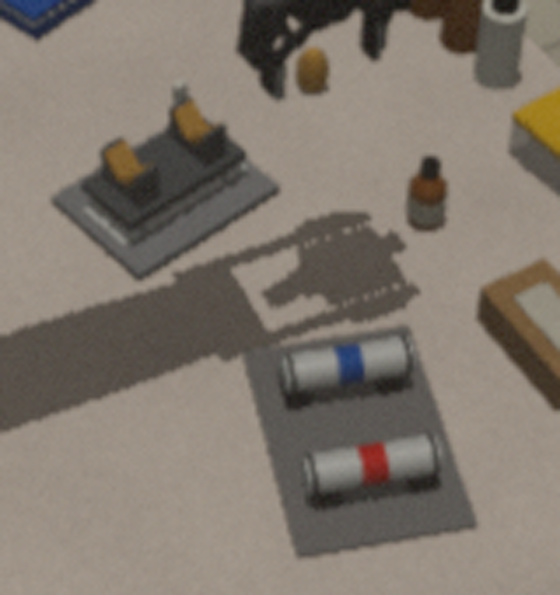

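The tray yaw is about −19°, the V about +10.5°, and the barrel centre about (0.577, −0.128). First I'll hover over the barrel and turn the tool.

```bash
python3 -m handwheel '[[0.085,[0.01,-0.0095,0.0256],[0,0,0]],[0.085,[0.01,-0.0095,0.0256],[0,0,0]],[0.085,[0.01,-0.0095,0.0256],[0,0,0]],[0.085,[0.01,-0.0095,0.0256],[0,0,0]],[0.085,[0.01,-0.009,0.0256],[0,0,0]],[0.085,[0,0,0],[-7.1,0,0]],[0.085,[0,0,0],[-7.1,0,0]],[0.085,[0,0,0],[-7.1,0,0]],[0.085,[0,0,0],[-7.1,0,0]],[0.085,[0,0,0],[-7.1,0,0]]]' 25
python3 -m handwheel '[[0.085,[0,0,0],[-7.1,0,0]],[0.085,[0,0,0],[-7.1,0,0]],[0.085,[0,0,0],[-7.1,0,0]],[0.085,[0,0,0],[-7.1,0,0]],[0.085,[0,0,0],[-7.1,0,0]],[0.085,[0,0,0],[0,0,0]],[0.085,[0,0,0],[0,0,0]]]'
python3 - <<'E'
from h import *
np.set_printoptions(precision=4,suppress=True)
o=ctrl.get_obs();print(o['t'],o['q'],o['tool_pos']);print(R.from_rotvec(o['tool_rot']).as_matrix(),o['contact_force'])
im=ctrl.get_image('wrist');c=cam('wrist',o)
cv2.imwrite('pics/c.png',im[:,:,::-1])
print(ctrl.tip_of('lens_center','wrist')[:2])
m=ctrl.silhouettes('lens','wrist')[0]['mask']
ys,xs=np.nonzero(m); pts=np.array([onz(c,(a,b),.034)[:2] for a,b in zip(xs[::3],ys[::3])])
print(cv2.minAreaRect((pts*1000).astype(np.float32)))
r=ctrl.tip_of('lens_center','wrist')
b=(im[...,2].astype(int)>im[...,0]+40)&m; ys,xs=np.nonzero(b); print('blue',xs.mean(),ys.mean(),onz(c,(xs.mean(),ys.mean()),.040))
if r: print(onz(c,r[0]['centre'][::-1],.034))
E
```

```text
t: 2.48
tool_pos: [0.5779, -0.1282, 0.1813]
tool_rot: [0.737, 1.442, -0.737]
contact_force: [1.2, 0.2, -0.1]
opening: 0.0849
t: 3.07
tool_pos: [0.578, -0.128, 0.1813]
tool_rot: [0.263, 1.555, -0.263]
contact_force: [1.0, -0.4, 0.4]
opening: 0.0856
3.0667 [-0.3436  0.0105  1.7406  0.      1.3904 -1.5796] [ 0.578  -0.128   0.1813]
[[ 0.0001  0.3285  0.9445]
 [-0.      0.9445 -0.3285]
 [-1.      0.      0.0001]] [ 0.9968 -0.4257  0.363 ]
[{'centre': [226.6, 313.2], 'score': 0.9}, {'centre': [331.1, 488.5], 'score': 0.46}]
((579.5333862304688, -128.34239196777344), (33.20384979248047, 117.56079864501953), 70.89913177490234)
blue 315.9586129753915 232.4586129753915 [ 0.5786 -0.1276  0.04  ]
[ 0.5745 -0.1287  0.034 ]
```

View pics/c.png

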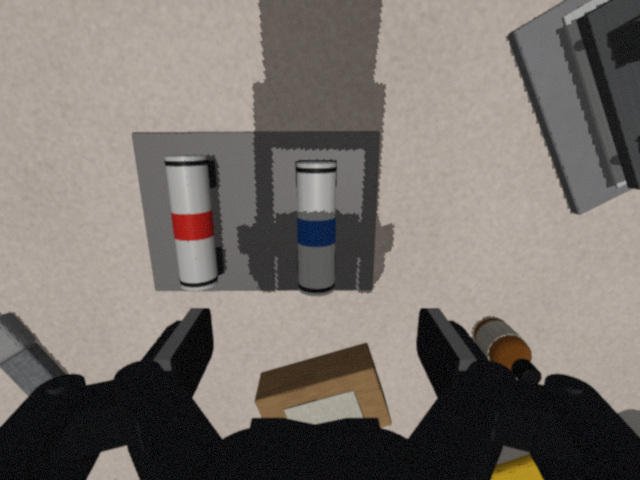

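The blue barrel is upright in the wrist view at column 316, rows 160–293, with its band at (316,232). I'll triangulate its height from the band in all views.

```bash
python3 - <<'E'
from h import *
np.set_printoptions(precision=4,suppress=True)
o=ctrl.get_obs()
o0=dict(tool_pos=np.array([6.24369804e-01, 9.30510724e-05, 2.30068092e-01]),tool_rot=np.array([ 1.20840233,  1.21088539, -1.21056043]))
ims={'scene':('a_scene',cam('scene')),'side':('a_side',cam('side')),'w0':('a_wrist',cam('wrist',o0)),'w1':('c',cam('wrist',o))}
ap={'scene':(272,242),'side':(340,285),'w0':(272,332),'w1':(316,232)}
uv={}
for k,(f,c) in ims.items():
    im=cv2.imread(f'pics/{f}.png').astype(int); b=(im[...,0]>im[...,2]+35)
    yy,xx=np.mgrid[:480,:640]; b&=np.hypot(yy-ap[k][1],xx-ap[k][0])<28
    uv[k]=np.array([xx[b].mean(),yy[b].mean()]);print(k,uv[k],b.sum())
for s in(('w0','w1'),('scene','side'),('scene','side','w0','w1')):
    print(s,*tri([ims[k][1] for k in s],[uv[k] for k in s]))
E
```

```text
scene [271.9789 240.    ] 95
side [339.5593 282.8136] 59
w0 [272.419  331.6318] 611
w1 [315.9912 232.3868] 910
('w0', 'w1') [ 0.5789 -0.1274  0.0352] [[ 1.1585  0.9372]
 [ 0.3428 -1.1117]]
('scene', 'side') [ 0.5767 -0.1246  0.0361] [[-1.2616  0.2507]
 [-1.5287 -0.2694]]
('scene', 'side', 'w0', 'w1') [ 0.5785 -0.1269  0.0362] [[-2.4551  0.242 ]
 [-0.5877 -0.0261]
 [ 0.6994  0.9952]
 [ 0.7991 -1.401 ]]
```

```bash
python3 -m handwheel '[[0.085,[0.035,0,0],[0,0,0]],[0.085,[0.035,0,0],[0,0,0]],[0.085,[0.035,0,0],[0,0,0]],[0.085,[0.03,0,0],[0,0,0]],[0.085,[0.02,0,0],[0,0,0]],[0.085,[0.012,0,0],[0,0,0]],[0.085,[0,0,0],[0,0,0]]]' 25
python3 - <<'E'
from h import *
o=ctrl.get_obs();print(o['t'],o['tool_pos'],o['contact_force'])
im=ctrl.get_image('wrist');cv2.imwrite('pics/d.png',im[:,:,::-1])
E
```

```text
t: 3.85
tool_pos: [0.5756, -0.1272, 0.011]
tool_rot: [0.262, 1.561, -0.26]
contact_force: [-1.4, -0.4, -0.6]
opening: 0.0852
3.85 [ 0.57562137 -0.12716625  0.01095038] [-1.4098602  -0.38469699 -0.55934214]
```

View pics/d.png

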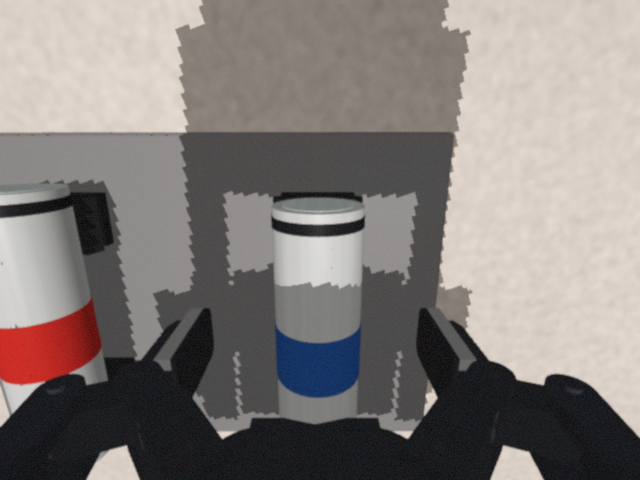

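The barrel sits midway between the pads at column 318. Closing at 25 N.

```bash
python3 -m handwheel '[[0.085,[0,0,0],[0,0,0]],[0.045,[0,0,0],[0,0,0]],[0.045,[0,0,0],[0,0,0]],[0.04,[0,0,0],[0,0,0]],[0.036,[0,0,0],[0,0,0]],[0.03,[0,0,0],[0,0,0]],[0.028,[0,0,0],[0,0,0]],[0.026,[0,0,0],[0,0,0]],[0.024,[0,0,0],[0,0,0]],[0.024,[0,0,0],[0,0,0]]]' 25
python3 -m handwheel '[[0.02,[0,0,0],[0,0,0]],[0.02,[0,0,0],[0,0,0]],[0.02,[0,0,0],[0,0,0]]]' 25
python3 - <<'E'
from h import *
o=ctrl.get_obs();print(o['t'],o['tool_pos'],o['contact_force'])
im=ctrl.get_image('wrist');cv2.imwrite('pics/e.png',im[:,:,::-1])
E
```

```text
t: 4.73
tool_pos: [0.579, -0.1271, 0.0155]
tool_rot: [0.262, 1.553, -0.259]
contact_force: [0.1, 5.6, 5.3]
opening: 0.031
t: 4.98
tool_pos: [0.5789, -0.1272, 0.0155]
tool_rot: [0.262, 1.553, -0.259]
contact_force: [0.6, 4.6, 5.3]
opening: 0.0315
4.9833 [ 0.57894526 -0.12715381  0.01546041] [0.62801843 4.62370915 5.33292345]
```

View pics/e.png

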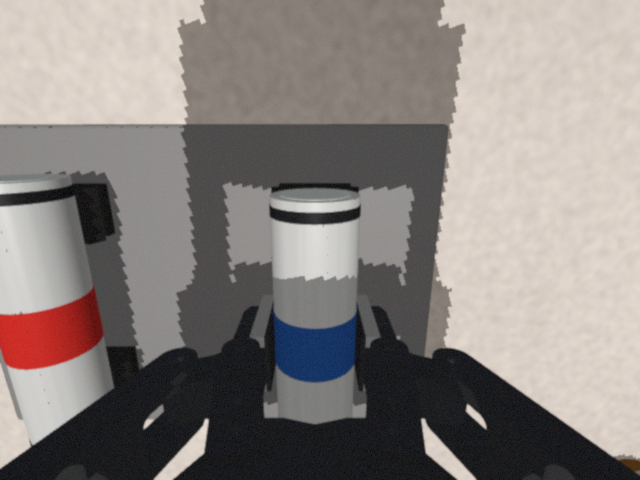

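The barrel is held at an opening of 31.5 mm. Next I'll lift it, move toward the block and turn.

```bash
python3 -m handwheel '[[0.02,[-0.01,0,0],[0,0,0]],[0.02,[-0.02,0,0],[0,0,0]],[0.02,[-0.03,0,0],[0,0,0]],[0.02,[-0.04,0,0],[0,0,0]],[0.02,[-0.04,0,0],[0,0,0]],[0.02,[-0.03,0.02,0],[0,0,0]],[0.02,[-0.015,0.035,-0.005],[0,0,0]],[0.02,[0,0.038,-0.006],[0,0,0]],[0.02,[0,0.038,-0.006],[0,0,0]],[0.02,[0,0.038,-0.006],[0,0,0]]]' 25
python3 -m handwheel '[[0.02,[0,0.038,-0.006],[0,0,0]],[0.02,[0,0.03,-0.006],[0,0,0]],[0.02,[0,0.015,0],[0,0,0]],[0.02,[0,0,0],[-7,0,0]],[0.02,[0,0,0],[-7,0,0]],[0.02,[0,0,0],[-7,0,0]],[0.02,[0,0,0],[-7,0,0]],[0.02,[0,0,0],[-1.5,0,0]],[0.02,[0,0,0],[0,0,0]],[0.02,[0,0,0],[0,0,0]]]' 25
cat > look.py <<'E'
from h import *
import sys
np.set_printoptions(precision=4,suppress=True)
o=ctrl.get_obs();M=R.from_rotvec(o['tool_rot']).as_matrix();print(o['t'],o['tool_pos'],o['contact_force'],o['opening'],'yaw y',np.degrees(np.arctan2(M[1,1],M[0,1])),'tilt',M[:,0])
im=ctrl.get_image('wrist');c=cam('wrist',o)
cv2.imwrite(f'pics/{sys.argv[1]}.png',im[:,:,::-1])
np.save(f'pics/{sys.argv[1]}.npy',np.r_[o['tool_pos'],o['tool_rot']])
for th,z in(('v_seat',.084),('station',0.),('lens_center',o['tool_pos'][2]+.019)):
    for d in ctrl.tip_of(th,'wrist')[:2]: print(th,d['score'],d['centre'][::-1],onz(c,d['centre'][::-1],z))
E
python3 look.py f
```

```text
t: 5.87
tool_pos: [0.6111, 0.0402, 0.2]
tool_rot: [0.26, 1.554, -0.262]
contact_force: [-0.1, -0.1, -1.6]
opening: 0.0316
t: 6.7
tool_pos: [0.6268, 0.1209, 0.199]
tool_rot: [-0.143, 1.567, 0.142]
contact_force: [0.7, -0.6, -1.3]
opening: 0.0312
6.7 [0.6268 0.1209 0.199 ] [ 0.6624 -0.5979 -1.2816] 0.031220974933467954 yaw y 100.40496240504613 tilt [-0.0007 -0.0009 -1.    ]
lens_center 0.95 [315.4, 329.7] [0.6234 0.1205 0.218 ]
```

View pics/f.png

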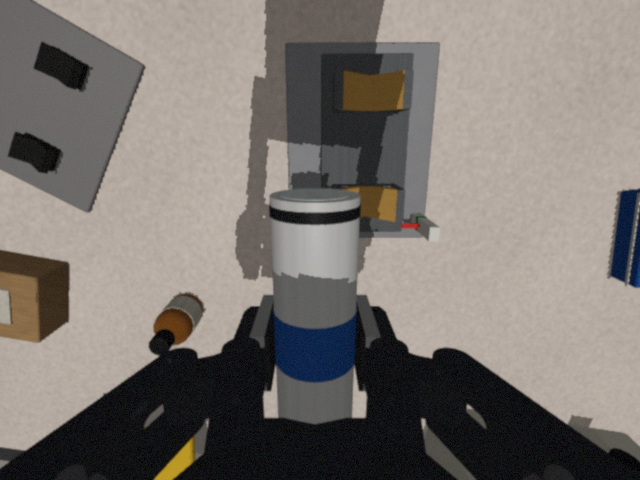

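The V-block is at columns 287–438, rows 42–240, and its edges line up with the image, so the yaw is about right. The pointer is at (410,226). I'll zoom in and measure the V edges.

```bash
python3 - <<'E'
import cv2
a=cv2.imread('pics/f.png')[35:245,270:450];cv2.imwrite('pics/f2.png',cv2.resize(a,None,fx=2.8,fy=2.8,interpolation=cv2.INTER_CUBIC))
E
python3 -m handwheel '[[0.02,[0,0.035,0],[0,0,0]],[0.02,[0,0.007,0],[0,0,0]],[0.02,[0,0,0],[0,0,0]],[0.02,[0,0,0],[0,0,0]]]' 25; python3 look.py g
```

```text
t: 7.23
tool_pos: [0.6192, 0.1631, 0.1993]
tool_rot: [-0.145, 1.566, 0.144]
contact_force: [-0.6, -0.6, -2.0]
opening: 0.0317
7.2333 [0.6192 0.1631 0.1993] [-0.5683 -0.6421 -2.0125] 0.031655528877294836 yaw y 100.5549934955636 tilt [ 0.0001 -0.0007 -1.    ]
v_seat 0.73 [313.9, 146.1] [0.5507 0.1495 0.084 ]
station 0.65 [317.1, 145.6] [0.5519 0.1525 0.    ]
lens_center 0.6 [311.8, 330.2] [0.6163 0.1614 0.2183]
```

View pics/f2.png

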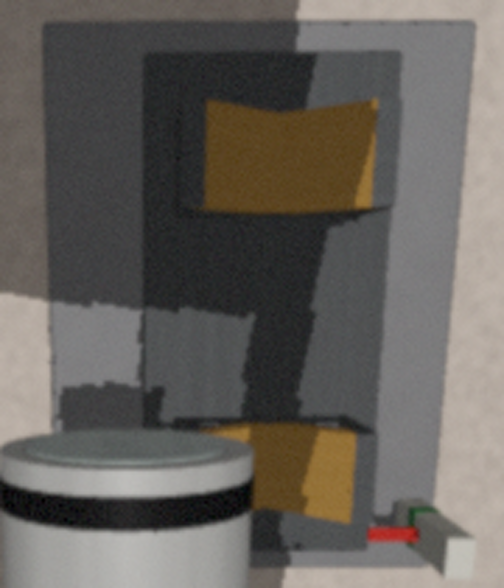

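View pics/g.png

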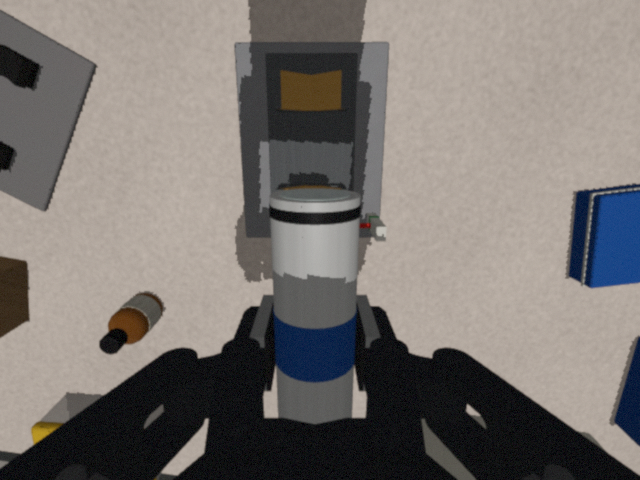

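```bash
python3 - <<'E'
import cv2
a=cv2.imread('pics/g.png')[35:245,225:405];cv2.imwrite('pics/g2.png',cv2.resize(a,None,fx=2.8,fy=2.8,interpolation=cv2.INTER_CUBIC))
E
```

```text
(no output)
```

View pics/g2.png

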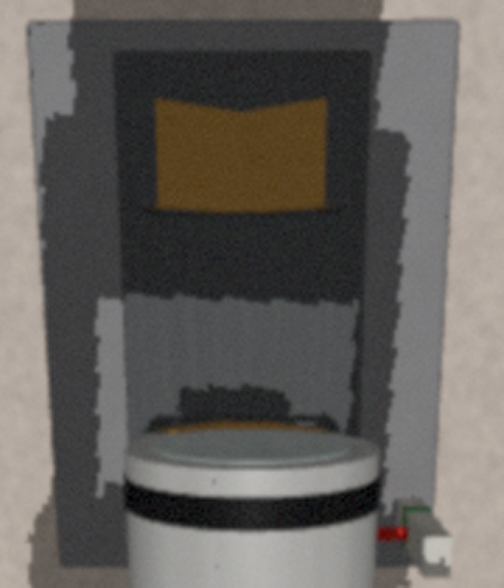

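```bash
python3 - <<'E'
from h import *
np.set_printoptions(precision=4,suppress=True)
def C(n):
    p=np.load(f'pics/{n}.npy'); return cam('wrist',dict(tool_pos=p[:3],tool_rot=p[3:])),p
cf,pf=C('f');cg,pg=C('g')
o0=dict(tool_pos=np.array([6.24369804e-01, 9.30510724e-05, 2.30068092e-01]),tool_rot=np.array([ 1.20840233,  1.21088539, -1.21056043]))
F=[(343.2,70.7),(405,70.4),(342.5,109),(402.9,109.3)]
G=[(280.7,70),(341.8,69.6),(281.1,109.3),(341.4,109.3)]
X=[]
for a,b in zip(F,G):
    x,e=tri([cf,cg],[a,b]);X.append(x);print(x,np.abs(e).max())
X=np.array(X);print('mean far',X.mean(0),'xdir',np.degrees(np.arctan2(*(X[[0,1]].mean(0)-X[[2,3]].mean(0))[:2][::-1])), 'ydir',np.degrees(np.arctan2(*(X[1]-X[0])[:2][::-1])))
for c,p,Q in((cf,pf,F),(cg,pg,G)):
    P=np.array([onz(c,q,.081) for q in Q]);print('z81',P.mean(0));
    M=R.from_rotvec(p[3:]).as_matrix(); print(' in tool',(M.T@(P.mean(0)-p[:3])))
    print(np.linalg.norm(P[0]-P[1]),np.linalg.norm(P[0]-P[2]))
# station corners g,f at z .012
for c,Q in((cg,[(225+28/2.8,35+22/2.8),(225+458/2.8,35+21/2.8),(225+60/2.8,35+567/2.8)]),(cf,[(270+43/2.8,35+22/2.8),(270+475/2.8,35+21/2.8)])):
    P=np.array([onz(c,q,.012) for q in Q]);print('plate',P.tolist(),np.linalg.norm(P[0]-P[1]),np.degrees(np.arctan2(*(P[1]-P[0])[:2][::-1])))
    x=np.array([np.cos(np.radians(10.5)),np.sin(np.radians(10.5))]);print(' centre',P[:2,:2].mean(0)+.085*x)
# seat centre from far support centre at x=-40 (nearer base)
print(X.mean(0)[:2]+.04*x)
# old view: brass in a_wrist
E
```

```text
[0.506  0.1181 0.0769] 0.08032945546867154
[0.4987 0.1589 0.0795] 0.21820313010034909
[0.5305 0.1225 0.0797] 0.42527693465954997
[0.523  0.1637 0.0799] 0.1908515213659996
mean far [0.5145 0.1408 0.079 ] xdir -169.28474258803655 ydir 100.23079241950063
z81 [0.5148 0.1406 0.081 ]
 in tool [ 0.118   0.0398 -0.1065]
0.04140019484270805 0.02400399205758992
z81 [0.5148 0.141  0.081 ]
 in tool [ 0.1183 -0.0025 -0.1066]
0.040975624232984766 0.024652940852816798
plate [[0.4834299488835473, 0.06996423359065604, 0.01200000000000001], [0.4597423894551954, 0.1953544501929057, 0.01200000000000001], [0.6488342495640971, 0.10079198002359617, 0.01200000000000001]] 0.12760802048159353 100.69771993930883
 centre [0.5552 0.1481]
plate [[0.48306331542689057, 0.06927986954415047, 0.01200000000000001], [0.45962358379427437, 0.19517350942899625, 0.01200000000000001]] 0.12805713405532823 100.54695153321161
 centre [0.5549 0.1477]
[0.5539 0.1481]
```

```bash
python3 - <<'E'
from h import *
p=ctrl.camera_params('wrist');f=240/np.tan(np.radians(p['vertical_fov']/2));T=np.array(p['T_tool_cam'])
def at(uv,x):
    d=T[:3,:3]@np.array([(uv[0]-p['cx'])/f,(uv[1]-p['cy'])/f,1]);o=T[:3,3];return (o+d*(x-o[0])/d[0]).round(4)
im=cv2.imread('pics/g.png').astype(int)
col=im[:,316]; blue=np.nonzero(col[:,0]>col[:,2]+35)[0]; blue=blue[blue>250];print('band rows',blue.min(),blue.max())
for r in(blue.min(),blue.max()): print(at((316,r),-.0185-.016))
print('end bottom/top of ring face', at((315,187),-.0345), at((315,199),-.0345))
for r in(200,):print(at((271,r),-.0185),at((360,r),-.0185))
for c in (250,400): print()
r=230; row=im[r]; print(row[262:282].sum(1).tolist(),row[350:370].sum(1).tolist())
E
```

```text
band rows 329 381
[-0.0345  0.0005 -0.0129]
[-0.0345  0.0005  0.0085]
end bottom/top of ring face [-0.0345  0.0001 -0.0618] [-0.0345  0.0001 -0.0581]
[-0.0185 -0.0155 -0.055 ] [-0.0185  0.016  -0.055 ]


[186, 180, 190, 176, 188, 176, 186, 190, 226, 299, 333, 358, 376, 385, 400, 406, 420, 421, 436, 441] [434, 420, 411, 409, 401, 389, 372, 354, 307, 227, 194, 179, 194, 181, 185, 178, 177, 169, 169, 188]
```

The barrel centre lies about 2 mm toward −z from the TCP and is laterally centred. Now I'll move over the seat and come partly down.

```bash
python3 -m handwheel '[[0.02,[0,-0.0015,-0.03],[0,0,0]],[0.02,[0,-0.0013,-0.034],[0,0,0]],[0.02,[0.03,0,0],[0,0,0]],[0.02,[0.035,0,0],[0,0,0]],[0.02,[0.025,0,0],[0,0,0]],[0.02,[0.014,0,0],[0,0,0]],[0.02,[0,0,0],[0,0,0]],[0.02,[0,0,0],[0,0,0]],[0.02,[0,0,0],[0,0,0]]]' 25; python3 look.py i
python3 - <<'E'
from h import *
s=ctrl.get_image('scene')[:,:,::-1];d=ctrl.get_image('side')[:,:,::-1]
a=cv2.resize(s[210:340,300:430],None,fx=3,fy=3,interpolation=2);b=cv2.resize(d[160:290,220:350],None,fx=3,fy=3,interpolation=2)
cv2.imwrite('pics/i2.png',np.hstack([a,b]))
E
```

```text
t: 8.18
tool_pos: [0.5585, 0.1486, 0.0974]
tool_rot: [-0.144, 1.563, 0.144]
contact_force: [0.3, 0.2, -2.3]
opening: 0.0309
8.1833 [0.5585 0.1486 0.0974] [ 0.2732  0.2423 -2.2887] 0.030874746194198513 yaw y 100.48572605048767 tilt [ 0.0033  0.0004 -1.    ]
lens_center 0.69 [314.4, 328.4] [0.5546 0.1477 0.1164]
```

View pics/i.png

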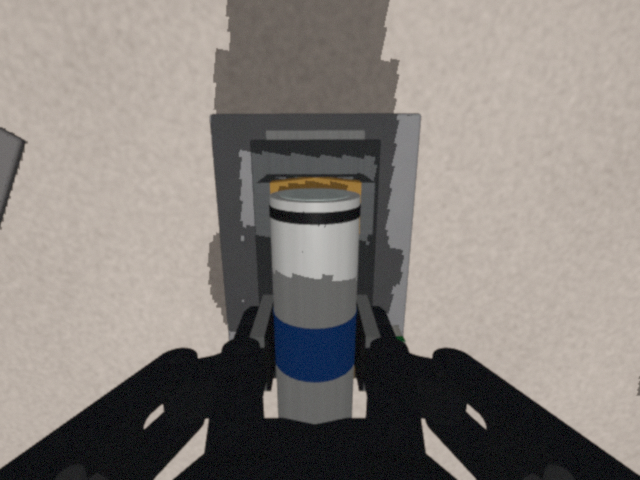

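View pics/i2.png

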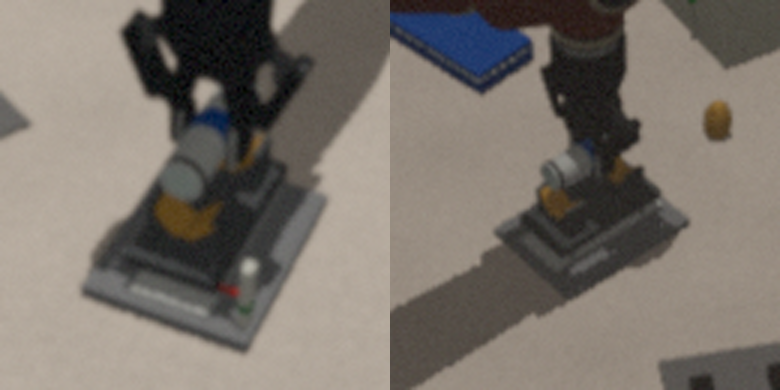

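The barrel is laterally aligned: the far V spans columns 270–361 and the barrel centre is at 315. The pointer is up. I'll descend to just above contact.

```bash
python3 -m handwheel '[[0.02,[0.01,0,-0.0015],[0,0,0]],[0.02,[0.008,0,0],[0,0,0]],[0.02,[0.005,0,0],[0,0,0]],[0.02,[0,0,0],[0,0,0]],[0.02,[0,0,0],[0,0,0]],[0.02,[0,0,0],[0,0,0]]]' 25; python3 -m handwheel '[[0.02,[0.002,0,0],[0,0,0]],[0.02,[0.002,0,0],[0,0,0]],[0.02,[0,0,0],[0,0,0]],[0.02,[0,0,0],[0,0,0]]]' 25; python3 look.py j
```

```text
t: 8.98
tool_pos: [0.5554, 0.1483, 0.0721]
tool_rot: [-0.144, 1.566, 0.144]
contact_force: [0.1, -0.4, -1.8]
opening: 0.0312
t: 9.32
tool_pos: [0.5553, 0.1483, 0.0682]
tool_rot: [-0.144, 1.566, 0.144]
contact_force: [-0.3, -0.3, -1.4]
opening: 0.0311
9.3167 [0.5553 0.1483 0.0682] [-0.2813 -0.2907 -1.4275] 0.03105945196656552 yaw y 100.49830772564643 tilt [-0.0001 -0.     -1.    ]
lens_center 0.77 [315.5, 327.1] [0.5508 0.1478 0.0872]
```

View pics/j.png

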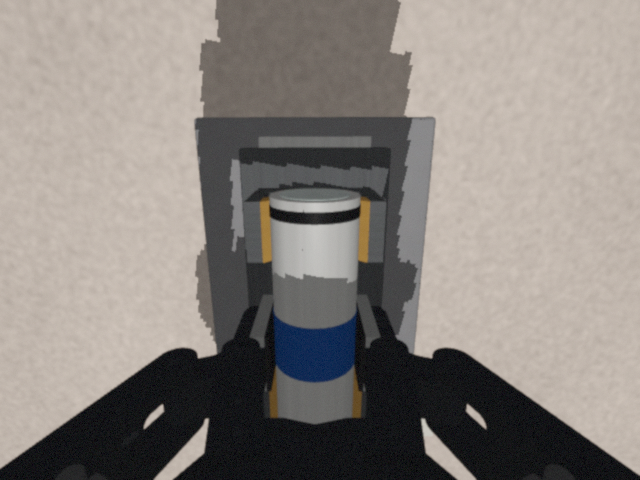

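The brass shows symmetrically on both sides of the barrel (columns 260–271 and 360–369). I'll go down in small steps and watch the force.

```bash
for k in 1 ; do python3 -m handwheel '[[0.02,[0.001,0,0],[0,0,0]],[0.02,[0.001,0,0],[0,0,0]],[0.02,[0,0,0],[0,0,0]],[0.02,[0,0,0],[0,0,0]]]' 25; python3 -m handwheel '[[0.02,[0.001,0,0],[0,0,0]],[0.02,[0.001,0,0],[0,0,0]],[0.02,[0,0,0],[0,0,0]],[0.02,[0,0,0],[0,0,0]]]' 25; python3 -m handwheel '[[0.02,[0.001,0,0],[0,0,0]],[0.02,[0.001,0,0],[0,0,0]],[0.02,[0,0,0],[0,0,0]],[0.02,[0,0,0],[0,0,0]]]' 25; done
```

```text
t: 9.85
tool_pos: [0.5553, 0.1483, 0.0661]
tool_rot: [-0.144, 1.566, 0.144]
contact_force: [0.1, -0.1, -1.3]
opening: 0.0315
t: 10.18
tool_pos: [0.5556, 0.1483, 0.0647]
tool_rot: [-0.144, 1.566, 0.144]
contact_force: [-0.7, 0.3, 0.9]
opening: 0.0312
t: 10.52
tool_pos: [0.5557, 0.1483, 0.0626]
tool_rot: [-0.144, 1.565, 0.144]
contact_force: [-1.0, -0.3, 1.8]
opening: 0.0314
```

```bash
python3 -m handwheel '[[0.02,[0.001,0,0],[0,0,0]],[0.02,[0.001,0,0],[0,0,0]],[0.02,[0.001,0,0],[0,0,0]],[0.02,[0.001,0,0],[0,0,0]],[0.02,[0.001,0,0],[0,0,0]],[0.02,[0,0,0],[0,0,0]],[0.02,[0,0,0],[0,0,0]],[0.02,[0,0,0],[0,0,0]]]' 25; python3 look.py k
python3 - <<'E'
from h import *
s=ctrl.get_image('scene')[:,:,::-1];d=ctrl.get_image('side')[:,:,::-1]
cv2.imwrite('pics/k_s.png',s)
a=cv2.resize(s[225:335,315:425],None,fx=5,fy=5,interpolation=2)
cv2.imwrite('pics/k2.png',a)
E
```

```text
t: 11.18
tool_pos: [0.5557, 0.1483, 0.058]
tool_rot: [-0.144, 1.565, 0.144]
contact_force: [-2.7, -0.4, 5.9]
opening: 0.0312
11.1833 [0.5557 0.1483 0.058 ] [-2.7149 -0.4166  5.8604] 0.031183469570480123 yaw y 100.50003651019362 tilt [ 0.0005  0.0001 -1.    ]
lens_center 0.61 [312.6, 327.4] [0.5515 0.1467 0.077 ]
```

View pics/k2.png

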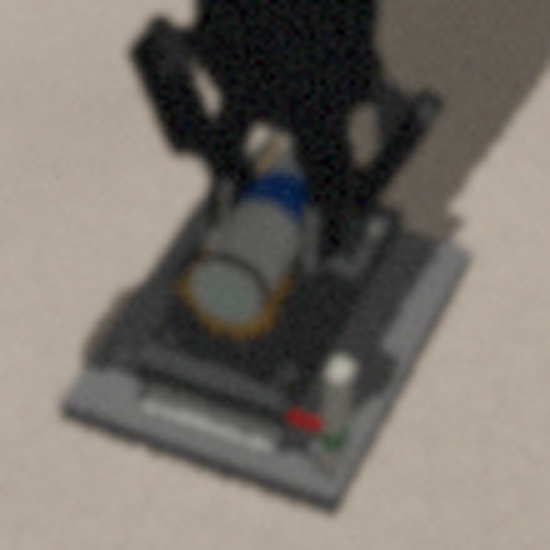

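View pics/k.png

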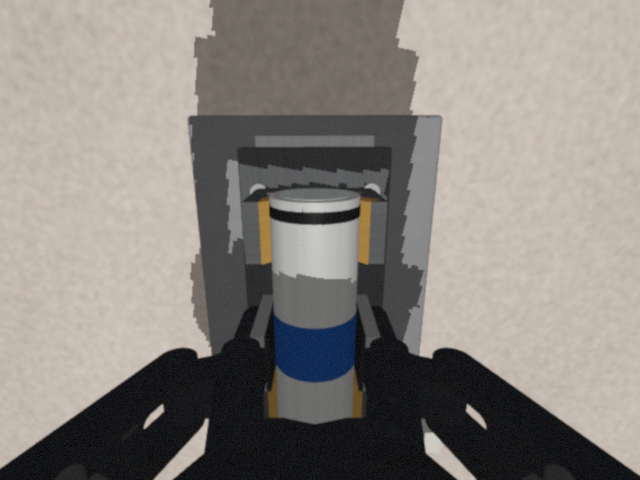

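The pointer is just above or at the top of the green mark. The force (about 7.6 N net) and travel agree on a sink of 6.5–7 mm. About 1 mm more.

```bash
python3 -m handwheel '[[0.02,[0.0006,0,-0.0003],[0,0,0]],[0.02,[0.0006,0,-0.0002],[0,0,0]],[0.02,[0,0,0],[0,0,0]],[0.02,[0,0,0],[0,0,0]],[0.02,[0,0,0],[0,0,0]],[0.02,[0,0,0],[0,0,0]]]' 25; 
python3 - <<'E'
from h import *
np.set_printoptions(precision=3,suppress=True)
F=[]
for i in range(6):
    s=ctrl.get_image('scene');o=ctrl.get_obs();F.append(np.r_[o['contact_force'],o['wrist_torque'],o['tool_pos'][2]])
print(o['t'],np.mean(F,0),o['opening'])
d=ctrl.get_image('side')[:,:,::-1];s=s[:,:,::-1]
cv2.imwrite('pics/l2.png',cv2.resize(s[285:330,355:400],None,fx=12,fy=12,interpolation=2))
cv2.imwrite('pics/l_s.png',s);cv2.imwrite('pics/l_d.png',d)
# predicted pointer position: post band vs pointer
c=cam('scene');th=np.radians(10.5);x=np.array([np.cos(th),np.sin(th),0]);y=np.array([-np.sin(th),np.cos(th),0])
b=np.array([.555,.148,0])+.066*x+.056*y
for z in(.012,.067): print(z,proj(c,b+[0,0,z]))
for n,im in(('i',None),):
    pass
def red(im):
    im=im.astype(int);m=(im[...,2]>110)&(im[...,1]<70)&(im[...,0]<70);m[:285]=0;m[330:]=0;m[:,:355]=0;m[:,400:]=0
    ys,xs=np.nonzero(m);return xs.mean(),ys.mean(),len(xs)
def grn(im):
    im=im.astype(int);m=(im[...,1]>im[...,2]+15)&(im[...,1]>im[...,0]+8);m[:285]=0;m[335:]=0;m[:,:355]=0;m[:,400:]=0
    ys,xs=np.nonzero(m);return (xs.mean(),ys.mean(),len(xs),ys.min(),ys.max()) if len(xs) else None
for f in('a_scene','k_s','l_s'):
    im=cv2.imread(f'pics/{f}.png');print(f,red(im),grn(im))
E
```

```text
t: 11.98
tool_pos: [0.5557, 0.1483, 0.0572]
tool_rot: [-0.144, 1.564, 0.144]
contact_force: [-2.5, -1.5, 7.0]
opening: 0.0313
12.2833 [-2.135 -0.47   7.198 -0.04   0.3    0.069  0.057] 0.03146608274793309
0.012 [[380.129 316.642]]
0.067 [[381.424 298.25 ]]
a_scene (np.float64(374.7142857142857), np.float64(305.42857142857144), 7) (np.float64(381.0), np.float64(313.0), 3, np.int64(313), np.int64(313))
k_s (np.float64(375.85714285714283), np.float64(308.57142857142856), 14) (np.float64(380.5), np.float64(313.0), 2, np.int64(313), np.int64(313))
l_s (np.float64(376.125), np.float64(309.125), 8) (np.float64(381.0), np.float64(313.0), 3, np.int64(313), np.int64(313))
```

View pics/l2.png

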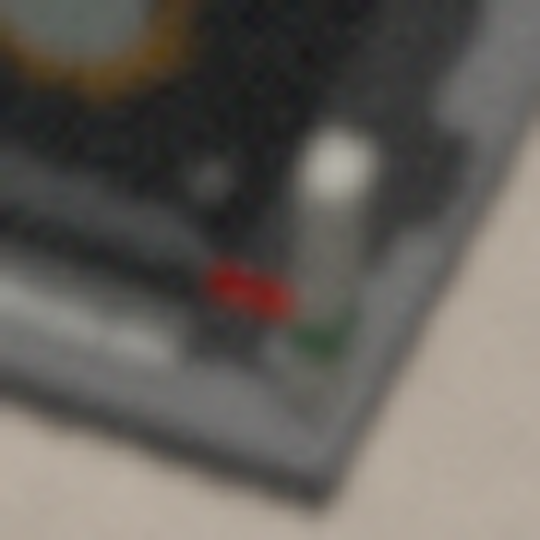

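View pics/l_d.png

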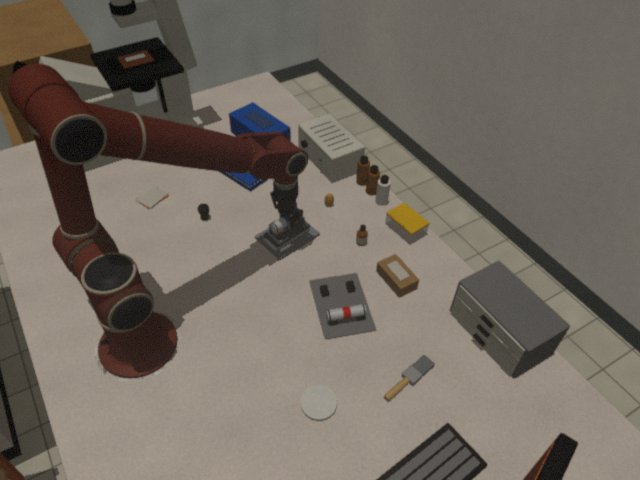

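The three estimates of the sink agree: about 8.2 mm from travel since contact, about 8 mm from a net block force of about 8.9 N, and about 9 ± 2 mm from the pointer's movement. The grip is steady at 31.5 mm. The red barrel and the bystanders in view haven't moved, so I'm handing in.

```bash
python3 - <<'E'
from station import ctrl
o=ctrl.get_obs();print(o['t'],o['tool_pos'],o['contact_force'],o['opening'])
print(ctrl.finish_job())
E
```

```text
12.3333 [0.55568803 0.14829992 0.05715022] [-2.21089024 -0.36743763  7.05703653] 0.031020978648623552
the job is handed in; nothing more can be done
None
```

I took the blue-banded barrel from the tray at a 25 N grip and laid it in the V-block. I pressed it straight down about 8 mm and handed in at 12.3 s, still gripping and pressing.

**Sink:** Travel since first contact gave about 8.2 mm. The force on the block, about 8.8 N net, gave about 8 mm.

**Pointer:** It moved about 3 px in the scene view, roughly 9 ± 2 mm. The picture is too coarse (about 3 px per 9 mm) to confirm on its own that the pointer is in the green band. In the raw picture it looks about 2 px above the band. I put that down to the viewing angle, because the same offset appeared before pressing. That it is in the band therefore rests mainly on travel and force.

**Seating:** Equal strips of brass showed on either side of the barrel, and the sideways force stayed under about 1 N. A force of about 2 N along the barrel remained. One estimate of the barrel centre (the detector's) differed from my measurement by a few millimetres along the axis.

**Rest of the bench:** In the last side view the red-banded barrel and the other things in view looked unmoved.

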